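# Shim the rocking comparator stand with a wedge

### The arm

A 6-joint arm with a two-finger parallel gripper is mounted at the origin on the work surface; the furniture and walls round the work are solid. World frame = base frame: x ahead of the robot, y to its left, z up, the work surface at z = 0. Lengths are in mm, angles in rad, forces in N, time in s.
With the tool pointing down it reaches from about 350 to 775 mm from the base axis. Payload 7.3 kg.
Tool frame: the origin (TCP) lies at the very end of the fingers, on their centre line; the grasp point (between the pads) lies bot.grip_point_offset behind it (bot.grip_point_offset is the distance from the TCP to the grasp point, in mm); z points along the fingers, y is the line along which they close (so a half turn about z gives the same grasp; the last joint's range is limited). The gripper opens to 92 mm and grips with 3 to 60 N. Pads are 19 mm wide; open, the fingers measure 130 mm over their backs; the gripper's body (75 mm by 190 mm) begins 47 mm behind the grasp point.
Start: joints at [1.199, 0.342, 1.524, -0, 1.275, -0.146], TCP at [117.525, 511.699, 199.241] pointing down, gripper open.
Joint ranges: [-2.53, 2.53], [-0.77, 2.02], [0.04, 2.7], [-1, 4.14], [0.28, 2.66], [-3.11, 3.11]. Speed limits (rad/s): [2.57, 2.57, 3.14, 3.14, 3.14, 3.14].

### API

Orientations are given as [roll, pitch, yaw] about the fixed x, y, z axes, in that order (R = Rz(yaw) Ry(pitch) Rx(roll)).
In Python, from plant import bot gives the robot as it stands. The module is installed in compiled form; this text tells all that it offers.
- The arm moves only by the tool carry_out, never from a script. Its argument "plan" is a list of rows, each an object of numbers: "tx", "ty", "tz": the shift along the world's x, y, z in mm; "rx", "ry", "rz": the turn, a rotation vector about the world's x, y, z in rad. A call has 1 to 12 rows; each row shifts and turns the commanded pose from where the row before left it; what a row does not reach is not made up. A row lasts 1/10 s, in which the tool goes at most 50 mm and 8.59 degrees, less where a joint would pass 70% of its speed; a pose out of reach is approached as far as the arm can. A call with a gripper value outside its range is refused whole. "gripper" is the closure, from 0 (fully open) to 1 (shut), set as the call begins (left out, the last holds). The fingers move at their own pace and stop on an object; the grip force is fixed at half the most. Time passes only in rows, so rows that do not move let the fingers close. It gives the time, the measured TCP pose, the force, the opening and the grip force at its end, in the units of the state.
- bot.get_obs(): the state, without advancing time (a new reading comes with each control period).
- bot.capture(name): name is "side" or "top"; returns the picture (480x640x3 uint8, red, green, blue); there is no depth.
- bot.camera_model(name): a dict with "camera_matrix" (3x3 intrinsics, pixels), "dist" ([k1, k2, p1, p2, k3] as OpenCV has them; the pictures are not rectified), "R" (3x3) and "t" (3): a world point X has camera coordinates R X + t. Camera axes: x right, y down, z forward; pixel columns grow to the right and rows downward; lengths in mm; the calibration is good to about 2 mm. A picture is of the moment at which its call begins. camera_model takes no time and is no camera call.
- bot.close_job(): hands the job in; it is judged then, once.
The state is a dict: "time": time; "joint_positions": joint angles; "dq": joint speeds; "tau": joint torques, N m; "tool_pos": TCP position; "tcp_rot": TCP orientation; "contact_force": force on the tool from outside, world axes, zero at the start; "moment": the same for the moment, N m; "grip_width": finger opening in mm; "finger_force": force on a finger pad.
Only numpy, scipy, OpenCV 4.12 (cv2) and the standard library are available. Lean on these libraries where they do the work, as an engineer would, in place of code of your own. Each camera call takes 0.05 s, during which the arm holds its last target. There are 200 camera calls.

### The job

The dial comparator stand rocks because its red foot is too short. With the fingertips, push the yellow wedge, thin end first, straight along the bench under the red foot until it is snug and the stand sits level, then press down firmly (about 10 N) on the red cap above that foot to prove that it no longer rocks, and let go. Do not pick up or carry the wedge or the stand, do not shove the stand along, and leave the other things alone.

Things in the scene. Friction and masses are not known exactly. Their poses are not given: they have to be found in the camera images.
- stand: loose heavy dial comparator stand, about 2.6 kg: blue base plate 180 (x) by 150 (y) mm, underside 24 mm and top 46 mm above the bench, on four feet at x +-70, y +-55 mm; three are black, 24 mm long and touch the bench, the red one is short. Origin at bench level under the plate's middle, z up. Starts level on the black feet. The wedge goes in along its +x, beneath its -x edge
- dial (a point): centre of the dial gauge's round face (27 mm radius) on the stand, 150 mm above the bench, looking to the stand's -x; a steel column 200 mm high stands 67 mm behind it. Both are tall: keep the hand clear of them. At x -12, y -45 mm of the stand
- short_foot (a point): lowest point of the stand's red short foot (round end of 11 mm radius), at x -70, y +55 mm of the stand; 8 mm above the bench while the stand is level, 20 mm in from the plate's -x edge
- red_cap (a point): centre of the top of the red cap, a flat disc 24 mm across right above the short foot, 52 mm above the bench: the place to press. Without the wedge, 3 to 6 N here rock the stand over by about 5 degrees
- wedge: loose yellow wedge, about 120 g, 95 mm long (x), 44 mm wide. Origin in the middle of its underside. Thin end (3 mm) at x +47.5 mm, a little in front of the red foot; top rises evenly to 20 mm at x -32.5, then flat to the back. Slides with under 1.5 N; touches the foot once that is 20 to 25 mm in from the thin end, then takes several N and stays by friction; each 5 mm more lifts the foot 1 mm
- wedge_back (a point): middle of the wedge's upright back face (44 mm wide, 20 mm high) at x -47.5 mm of the wedge, 10 mm above the bench: the place to push, towards +x
- specimen_green: green round resin specimen, 31 mm across, 24 mm high, standing loose; a bystander, to be left alone. Origin under its middle
- specimen_black: black round resin specimen, 31 mm across, 21 mm high, standing loose; a bystander, to be left alone. Origin under its middle
- screwdriver: small loose screwdriver with a red handle, 134 mm long, 21 mm high; a bystander, to be left alone. Origin under its middle
- oil_bottle: small loose yellow oil bottle with a black cap, 34 mm across, 83 mm high; a bystander, to be left alone. Origin under its middle

How it is judged (in metres and radians):
On the way, in this order (a step that is already met when the one before it is completed fails the run):
1. the wedge has been pushed snug under the red foot and the stand is level (contact force between wedge and stand above 0.3 N and x of short_foot in the frame of wedge between -0.03 and 0.046 m and y of short_foot in the frame of wedge between -0.021 and 0.021 m and angle between stand's own z axis and vertical below 0.015 rad), for 0.1 s.
2. a fingertip presses on the red cap with more than 6 N and the stand does not rock (all of step 1 and contact force between the fingers and stand above 6 N and horizontal distance between the grasp point and red_cap below 0.025 m), for 0.2 s.
At the end, for the whole second after the job is handed in: The wedge lies under the red foot and bears on it (over 0.3 N), the stand is level within 0.015 rad (0.9 degrees), stands within 20 mm of where it stood, and stand and wedge are at rest (all of step 1 and linear speed of each of stand, wedge below 0.01 m/s and distance of stand from where it was at the start of the episode below 0.02 m); the robot touches nothing.
It fails at once if the wedge was lifted or carried (over 10 mm off the bench, or tipped over 0.2 rad) (height (world z) of wedge above 0.01 m or angle between wedge's own z axis and vertical above 0.2 rad).
It fails at once if the stand was lifted, tipped over or shoved along by more than 25 mm (distance of stand from where it was at the start of the episode above 0.025 m or angle between stand's own z axis and vertical above 0.2 rad).
It fails at once if a bystander was knocked or moved by more than 20 mm (distance of any of specimen_green, specimen_black, screwdriver, oil_bottle from where it was at the start of the episode above 0.02 m).
It also fails if it takes over 51 s, if anything falls off the work surface, if the arm or the gripper's body presses on something with over 40 N, if the wrist force passes 120 N, or if a joint passes its speed limit or range.

## Working session

There is one attempt and no reset: what is moved stays moved. The work goes in short steps, Python scripts to look and compute and a tool call to move; the robot and the scene stay as the last step left them, time stands still between calls to the robot, and variables do not carry over. Pictures are saved under pics/ and viewed, at most 10 in all, crops included, and the job is handed in when it is done.

Besides the shell and the picture viewer there is one more tool, called after "Request:" by a JSON object that holds its "op" and its "data", one argument or row to a line. carry_out: Moves the arm, as the interface text tells. Its arguments: {"type":"object","properties":{"plan":{"type":"array"},"gripper":{"type":"number"}},"required":["plan"]}

```bash
mkdir -p pics
python3 - <<'E'
from plant import bot
import cv2
for n in("top","side"):
    cv2.imwrite(f"pics/{n}0.png",bot.capture(n)[:,:,::-1])
    m=bot.camera_model(n);print(n,m)
print(bot.grip_point_offset);print(bot.get_obs())
E
```

```text
top {'camera_matrix': array([[501.48665193,   0.        , 316.22782759],
       [  0.        , 501.48665193, 241.33273149],
       [  0.        ,   0.        ,   1.        ]]), 'dist': array([-0.02403602,  0.        ,  0.        ,  0.        ,  0.        ]), 'R': array([[-0.00731504, -0.99996028, -0.00509252],
       [-0.98787255,  0.00801629, -0.15505989],
       [ 0.15509455,  0.00389649, -0.98789195]]), 't': array([ -39.93127904,  574.21017355, 1241.14506112])}
side {'camera_matrix': array([[497.66533679,   0.        , 314.08026195],
       [  0.        , 497.66533679, 237.50973995],
       [  0.        ,   0.        ,   1.        ]]), 'dist': array([0.01347956, 0.        , 0.        , 0.        , 0.        ]), 'R': array([[ 0.99635269, -0.08218651,  0.0229497 ],
       [-0.01741679, -0.4591604 , -0.88818263],
       [ 0.08353422,  0.88454344, -0.45891713]]), 't': array([-591.26049098,   93.80468278, 1343.86512418])}
18.8
{'time': 0.1, 'joint_positions': array([ 1.19902758e+00,  3.42674368e-01,  1.52487432e+00, -7.78873047e-06,
        1.27536503e+00, -1.45998137e-01]), 'dq': array([-0.00035883, -0.00160884, -0.00292137, -0.00102472,  0.00057601,
        0.00181219]), 'tau': array([ 2.16219378e-03, -4.32011318e+01, -2.44696623e+01,  7.21578137e-02,
        5.26142085e-02, -3.24931693e-05]), 'tool_pos': array([117.37046495, 511.33588171, 198.61986355]), 'tcp_rot': array([-3.14028455e+00, -1.84820490e-04,  2.91582419e+00]), 'contact_force': array([-0.07737483,  0.07805656, -0.7289216 ]), 'moment': array([-0.01166709, -0.04221486, -0.01417598]), 'finger_force': 0.0, 'grip_width': 91.55321242197954}
```

View pics/top0.png

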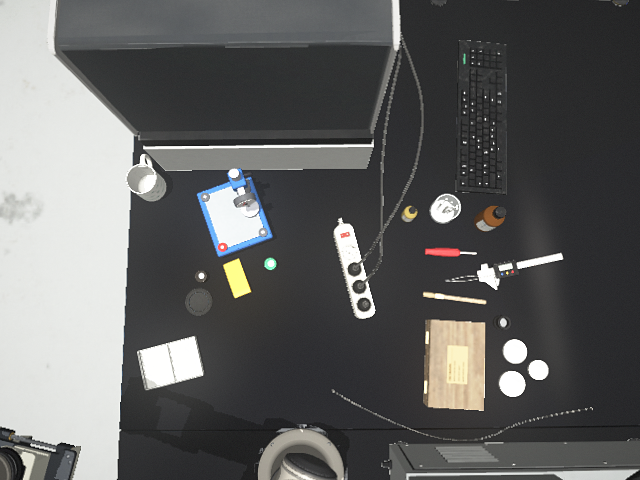

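View pics/side0.png

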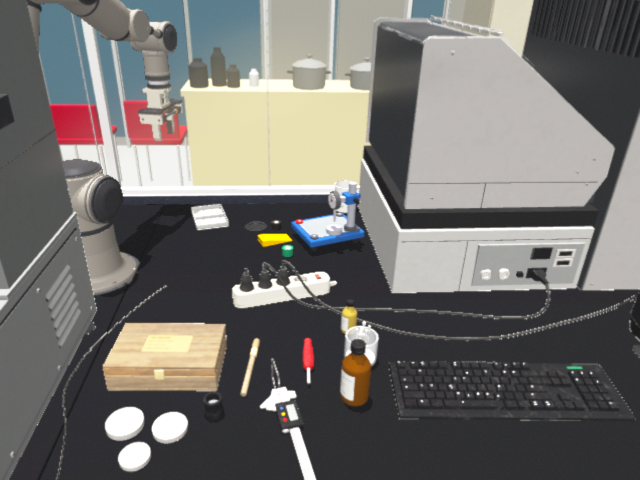

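The top view shows the stand (plate around (235,215)), the red cap at (222,247), the yellow wedge at (237,278), green at (270,264) and black at (201,276). I'll fit the wedge and plate outlines to colour masks in both views.

```bash
cat > h.py <<'E'
from plant import bot
import cv2, numpy as np
from scipy.optimize import minimize
CM={n:bot.camera_model(n) for n in("top","side")}
def proj(n,P):
    m=CM[n]; return cv2.projectPoints(np.float64(P).reshape(-1,3),cv2.Rodrigues(m["R"])[0],m["t"],m["camera_matrix"],m["dist"])[0][:,0]
def unproj(n,uv,z):
    m=CM[n]; q=cv2.undistortPoints(np.float64(uv).reshape(-1,1,2),m["camera_matrix"],m["dist"])[:,0]
    d=np.c_[q,np.ones(len(q))]@m["R"]; c=-m["R"].T@m["t"]
    return c+d*((z-c[2])/d[:,2])[:,None]
def mask(img,kind,roi):
    H,S,V=cv2.split(cv2.cvtColor(img,cv2.COLOR_RGB2HSV)); H=H.astype(int)
    if kind=="red": k=((H<8)|(H>172))&(S>140)&(V>80)
    else:
        lo,hi={"yellow":(20,35),"blue":(100,120),"green":(60,90)}[kind]; k=(H>=lo)&(H<=hi)&(S>110)&(V>50)
    r=np.zeros(k.shape,bool); u0,v0,u1,v1=roi; r[v0:v1,u0:u1]=1
    return (k&r).astype(np.uint8)
def place(P,x,y,a):
    P=np.float64(P);c,s=np.cos(a),np.sin(a)
    return np.c_[x+c*P[:,0]-s*P[:,1],y+s*P[:,0]+c*P[:,1],P[:,2]]
WEDGE=[(x,y,z) for y in(-22,22) for x,z in((47.5,0),(47.5,3),(-32.5,20),(-47.5,20),(-47.5,0))]
PLATE=[(x,y,z) for x in(-90,90) for y in(-75,75) for z in(24,46)]
def fit(masks,model,x0):
    K=16
    def cost(p):
        e=0
        for n,k in masks.items():
            h=cv2.convexHull(np.float32(proj(n,place(model,*p))))
            u,v=h.reshape(-1,2).min(0).astype(int)-20
            big=np.zeros((150*4,150*4),np.uint8)
            cv2.fillConvexPoly(big,np.int32(((h.reshape(-1,2)-(u,v)+.5)*4-.5)*K),1,shift=4)
            r=cv2.resize(big.astype(np.float32),(150,150),interpolation=cv2.INTER_AREA)
            t=k[v:v+150,u:u+150].astype(float); r=r[:t.shape[0],:t.shape[1]]
            e+=np.abs(r-t).sum()/k.sum()
        return e
    S=np.array([x0]+[np.add(x0,d) for d in((6,0,0),(0,6,0),(0,0,.1))])
    r=minimize(cost,x0,method="Nelder-Mead",options=dict(initial_simplex=S,xatol=.02,fatol=1e-5))
    return r.x,r.fun
E
cat > m.py <<'E'
from h import *
import sys
I={n:bot.capture(n) for n in CM}
y={"top":mask(I["top"],"yellow",(215,235,260,305)),"side":mask(I["side"],"yellow",(245,222,300,252))}
c=np.mean(np.argwhere(y["top"]),0)[::-1]; w0=unproj("top",c,10)[0]
for s in({"top":y["top"]},{"side":y["side"]},y): print("wedge",list(s),fit(s,WEDGE,(w0[0],w0[1],.2)))
b={n:mask(I[n],"blue",r) for n,r in(("top",(190,165,280,260)),("side",(285,205,370,250)))}
for n in b:
    k=b[n]; cs=max(cv2.findContours(k,0,2)[0],key=cv2.contourArea); k[:]=0; cv2.fillPoly(k,[cv2.convexHull(cs)],1)
s0=unproj("top",[[235,217]],46)[0]
print("plate top",fit({"top":b["top"]},PLATE,(s0[0],s0[1],.25)))
for n,r in(("top",(212,238,232,256)),("side",(290,214,312,228))):
    k=mask(I[n],"red",r); print("cap",n,k.sum(),unproj(n,np.mean(np.argwhere(k),0)[::-1],51)[0])
for n,r in(("top",(260,254,280,275)),("side",(278,242,298,260))):
    k=mask(I[n],"green",r); print("green",n,k.sum(),unproj(n,np.mean(np.argwhere(k),0)[::-1],22)[0])
print("black",unproj("top",[[201,276]],21)[0],"coaster",unproj("top",[[198,301]],0)[0])
E
python3 m.py
python3 - <<'E'
from h import *
a=bot.capture("top")[160:320,140:300,::-1];b=bot.capture("side")[170:270,230:390,::-1]
cv2.imwrite("pics/z.png",np.hstack([cv2.resize(a,(400,400),interpolation=cv2.INTER_CUBIC),cv2.resize(cv2.copyMakeBorder(b,0,60,0,0,0),(400,400),interpolation=cv2.INTER_CUBIC)]))
E
```

```text
wedge ['top'] (array([4.85962036e+02, 1.65790908e+02, 3.66337860e-01]), np.float64(0.27680200729927007))
wedge ['side'] (array([4.84671923e+02, 1.66382148e+02, 3.85144741e-01]), np.float64(0.13131648936170212))
wedge ['top', 'side'] (array([4.85874910e+02, 1.65715898e+02, 3.63597912e-01]), np.float64(0.41044562432054665))
plate top (array([6.48178771e+02, 1.69871250e+02, 3.52081259e-01]), np.float64(0.06922167089776136))
cap top 43 [561.28258095 195.44323033  51.        ]
cap side 21 [559.4241961  197.42361676  51.        ]
green top 61 [519.94744301  76.52274203  22.        ]
green side 115 [519.72759085  58.33265635  22.        ]
black [489.12653736 254.8812409   21.        ] coaster [425.59158004 265.89710344   0.        ]
```

View pics/z.png

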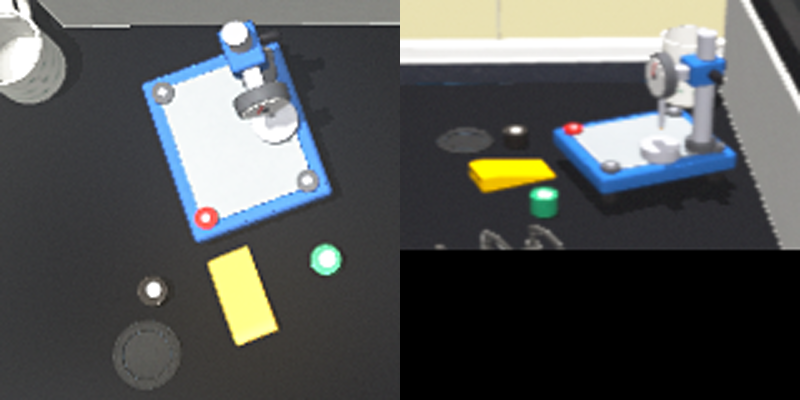

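The crop shows the red cap at (206,218), grey screws at (163,93) and (308,181), and the wedge's thin end facing the stand. My wedge mask probably loses highlights and the plate hull includes the clamp, so I'll refine both.

```bash
cat > m2.py <<'E'
from h import *
I={n:bot.capture(n) for n in CM}
def ym(n,r):
    a=I[n].astype(int); k=((a[...,0]-a[...,2]>50)&(a[...,1]-a[...,2]>40)).astype(np.uint8); z=np.zeros_like(k); u0,v0,u1,v1=r; z[v0:v1,u0:u1]=k[v0:v1,u0:u1]
    return z
y={"top":ym("top",(215,250,260,305)),"side":ym("side",(245,222,300,252))}
for s in({"top":y["top"]},{"side":y["side"]},y):
    n=list(s)[0]; print("wedge",list(s),s[n].sum(),min((fit(s,WEDGE,(485,166,a)) for a in(.2,.3,.4)),key=lambda t:t[1]))
k=mask(I["top"],"blue",(190,165,280,262))
cv2.fillPoly(k,[np.int32([(228,165),(262,165),(262,215),(228,215)])],0)
pts=np.argwhere(k)[:,::-1].astype(np.int32); 
# hull of remaining, plate fit ignoring clamp zone
kk=np.zeros_like(k);cv2.fillPoly(kk,[cv2.convexHull(pts)],1)
print("plate",min((fit({"top":kk},PLATE,(648,170,a)) for a in(.25,.3,.35)),key=lambda t:t[1]))
X=unproj("top",[[222.6,247],[205.3,197.1],[263.2,232.3]],50); print(X)
print("edges yaw",np.arctan2(*(X[1]-X[0])[1::-1]),np.arctan2(*(X[0]-X[2])[1::-1])-np.pi/2,[np.linalg.norm(X[1]-X[0]),np.linalg.norm(X[2]-X[0])],"mid",(X[1]+X[2])/2)
E
python3 m2.py
```

```text
wedge ['top'] 664 (array([4.85835107e+02, 1.65273955e+02, 3.77835805e-01]), np.float64(0.04527484939759036))
wedge ['side'] 376 (array([4.86070630e+02, 1.66170634e+02, 3.89699947e-01]), np.float64(0.1284906914893617))
wedge ['top', 'side'] 664 (array([4.85875823e+02, 1.65403758e+02, 3.64256944e-01]), np.float64(0.18120554024609076))
plate (array([6.47461698e+02, 1.70496533e+02, 3.58689128e-01]), np.float64(0.13624100719424462))
[[560.34344195 194.79186684  50.        ]
 [691.60787041 242.70683282  50.        ]
 [597.58445382  91.33911578  50.        ]]
edges yaw 0.3499980453098349 0.34553864989590544 [np.float64(139.73615904053938), np.float64(109.95164694950873)] mid [644.59616212 167.0229743   50.        ]
```

Refined estimates:
- Red foot: about (561,196).
- Stand yaw: about 0.35.
- Wedge: (486,165), yaw about 0.37, with its back at (441.5,148.3).

I'll close the fingers, move behind the wedge and turn the tool to match.

Request:
{"op": "carry_out", "data": {
  "plan": [
    {"tx": 24, "ty": -31.4, "rz": 0.0485},
    {"tx": 24, "ty": -31.4, "rz": 0.0485},
    {"tx": 24, "ty": -31.4, "rz": 0.0485},
    {"tx": 24, "ty": -31.4, "rz": 0.0485},
    {"tx": 24, "ty": -31.4, "rz": 0.0485},
    {"tx": 24, "ty": -31.4, "rz": 0.0485},
    {"tx": 24, "ty": -31.4, "rz": 0.0485},
    {"tx": 24, "ty": -31.4, "rz": 0.0485},
    {"tx": 24, "ty": -31.4, "rz": 0.0485},
    {"tx": 24, "ty": -31.4, "rz": 0.0485},
    {"tx": 24, "ty": -31.4, "rz": 0.0485},
    {"tx": 24, "ty": -31.4, "rz": 0.0485}
  ],
  "gripper": 1
}}

```text
invalid input at $.plan[0]: expected keys tx, ty, tz, rx, ry, rz
```

Request:
{"op": "carry_out", "data": {
  "plan": [
    {},
    {},
    {}
  ]
}}

```text
invalid input at $.plan[0]: expected keys tx, ty, tz, rx, ry, rz
```

Request:
{"op": "carry_out", "data": {
  "plan": [
    {"tx": 24, "ty": -31.4, "tz": 0, "rx": 0, "ry": 0, "rz": 0.0485},
    {"tx": 24, "ty": -31.4, "tz": 0, "rx": 0, "ry": 0, "rz": 0.0485},
    {"tx": 24, "ty": -31.4, "tz": 0, "rx": 0, "ry": 0, "rz": 0.0485},
    {"tx": 24, "ty": -31.4, "tz": 0, "rx": 0, "ry": 0, "rz": 0.0485},
    {"tx": 24, "ty": -31.4, "tz": 0, "rx": 0, "ry": 0, "rz": 0.0485},
    {"tx": 24, "ty": -31.4, "tz": 0, "rx": 0, "ry": 0, "rz": 0.0485},
    {"tx": 24, "ty": -31.4, "tz": 0, "rx": 0, "ry": 0, "rz": 0.0485},
    {"tx": 24, "ty": -31.4, "tz": 0, "rx": 0, "ry": 0, "rz": 0.0485},
    {"tx": 24, "ty": -31.4, "tz": 0, "rx": 0, "ry": 0, "rz": 0.0485},
    {"tx": 24, "ty": -31.4, "tz": 0, "rx": 0, "ry": 0, "rz": 0.0485},
    {"tx": 24, "ty": -31.4, "tz": 0, "rx": 0, "ry": 0, "rz": 0.0485},
    {"tx": 24, "ty": -31.4, "tz": 0, "rx": 0, "ry": 0, "rz": 0.0485}
  ],
  "gripper": 1
}}

```text
time: 1.6
tool_pos: [406.3, 133.4, 199.5]
tcp_rot: [3.142, 0.001, -2.784]
contact_force: [-0.4, 0.3, -0.1]
grip_width: 1.9
finger_force: 0.0
```

Request:
{"op": "carry_out", "data": {
  "plan": [
    {"tx": 0, "ty": 0, "tz": 0, "rx": 0, "ry": 0, "rz": 0},
    {"tx": 0, "ty": 0, "tz": 0, "rx": 0, "ry": 0, "rz": 0}
  ]
}}

```text
time: 1.8
tool_pos: [405.5, 134.5, 199.1]
tcp_rot: [3.141, -0.001, -2.788]
contact_force: [-0.6, -0.4, -0.8]
grip_width: 0.6
finger_force: 0.0
```

Request:
{"op": "carry_out", "data": {
  "plan": [
    {"tx": 0, "ty": 0, "tz": -40, "rx": 0, "ry": 0, "rz": 0},
    {"tx": 0, "ty": 0, "tz": -40, "rx": 0, "ry": 0, "rz": 0},
    {"tx": 0, "ty": 0, "tz": -40, "rx": 0, "ry": 0, "rz": 0},
    {"tx": 0, "ty": 0, "tz": -30, "rx": 0, "ry": 0, "rz": 0},
    {"tx": 0, "ty": 0, "tz": -20, "rx": 0, "ry": 0, "rz": 0},
    {"tx": 0, "ty": 0, "tz": -15, "rx": 0, "ry": 0, "rz": 0},
    {"tx": 0, "ty": 0, "tz": -5, "rx": 0, "ry": 0, "rz": 0},
    {"tx": 0, "ty": 0, "tz": 0, "rx": 0, "ry": 0, "rz": 0},
    {"tx": 0, "ty": 0, "tz": 0, "rx": 0, "ry": 0, "rz": 0}
  ]
}}

```text
time: 2.7
tool_pos: [405.7, 135.5, 9.9]
tcp_rot: [-3.142, 0.001, -2.785]
contact_force: [0.2, 0.7, -0.8]
grip_width: 0.5
finger_force: 0.0
```

Run:
```python
from h import *
b=bot.capture("side")[170:290,200:360,::-1];a=bot.capture("top")[200:320,160:320,::-1]
cv2.imwrite("pics/p.png",np.hstack([cv2.resize(i,(400,300),interpolation=cv2.INTER_CUBIC) for i in(a,b)]))
```

```text
(no output)
```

View pics/p.png

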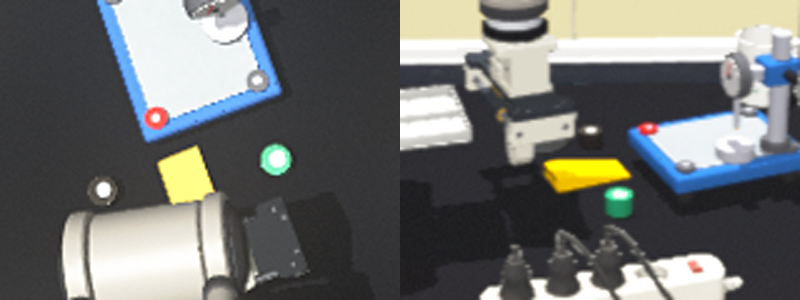

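The fingers are behind the wedge and aligned with it (wedge at (185,180) in the left crop, (585,172) in the right). Next is the push along +x of the stand.

Request:
{"op": "carry_out", "data": {
  "plan": [
    {"tx": 9.4, "ty": 3.5, "tz": 0, "rx": 0, "ry": 0, "rz": 0},
    {"tx": 7.5, "ty": 2.8, "tz": 0, "rx": 0, "ry": 0, "rz": 0},
    {"tx": 4.7, "ty": 1.75, "tz": 0, "rx": 0, "ry": 0, "rz": 0},
    {"tx": 4.7, "ty": 1.75, "tz": 0, "rx": 0, "ry": 0, "rz": 0},
    {"tx": 4.7, "ty": 1.75, "tz": 0, "rx": 0, "ry": 0, "rz": 0},
    {"tx": 4.7, "ty": 1.75, "tz": 0, "rx": 0, "ry": 0, "rz": 0},
    {"tx": 4.7, "ty": 1.75, "tz": 0, "rx": 0, "ry": 0, "rz": 0},
    {"tx": 4.7, "ty": 1.75, "tz": 0, "rx": 0, "ry": 0, "rz": 0},
    {"tx": 4.7, "ty": 1.75, "tz": 0, "rx": 0, "ry": 0, "rz": 0},
    {"tx": 4.7, "ty": 1.75, "tz": 0, "rx": 0, "ry": 0, "rz": 0},
    {"tx": 4.7, "ty": 1.75, "tz": 0, "rx": 0, "ry": 0, "rz": 0},
    {"tx": 0, "ty": 0, "tz": 0, "rx": 0, "ry": 0, "rz": 0}
  ]
}}

```text
time: 4.0
tool_pos: [465.5, 157.1, 9.3]
tcp_rot: [-3.142, 0.001, -2.785]
contact_force: [0.2, 0.0, 0.2]
grip_width: 0.0
finger_force: 0.0
```

```bash
cat > w.py <<'E'
from h import *
from plant import bot
a=bot.capture("side").astype(int); k=((a[...,0]-a[...,2]>50)&(a[...,1]-a[...,2]>40)).astype(np.uint8); z=np.zeros_like(k); z[215:255,245:320]=k[215:255,245:320]
o=bot.get_obs();p=o["tool_pos"]; print(p,o["contact_force"],z.sum())
print("centre if touching",p[:2]+57*np.array([.937,.349]))
s=bot.capture("top");k=mask(s,"red",(205,230,240,260)); print("cap",unproj("top",np.mean(np.argwhere(k),0)[::-1],51)[0])
for a0 in(.3,.36,.42): print(fit({"side":z},WEDGE,(p[0]+53.4,p[1]+20,a0)))
E
python3 w.py
```

```text
[464.90074154 157.04041599   9.18204701] [-0.50735429 -0.68349238 -0.119233  ] 375
centre if touching [518.30974154 176.93341599]
cap [562.9292153  195.90868359  51.        ]
(array([4.85601756e+02, 1.66852901e+02, 3.51576731e-01]), np.float64(0.12883333333333333))
(array([4.85973203e+02, 1.66146201e+02, 3.88397991e-01]), np.float64(0.12433333333333334))
(array([4.85592182e+02, 1.66021809e+02, 3.92388531e-01]), np.float64(0.124))
```

Run:
```python
from h import *
b=bot.capture("side")[170:290,200:360,::-1];a=bot.capture("top")[200:320,160:320,::-1]
cv2.imwrite("pics/p2.png",np.hstack([cv2.resize(i,(400,300),interpolation=cv2.INTER_CUBIC) for i in(a,b)]))
print(bot.get_obs())
```

```text
{'time': 4.2, 'joint_positions': array([ 1.69266553e-01,  5.26884336e-01,  1.84814993e+00,  1.29495174e-04,
        7.66971154e-01, -1.75785432e+00]), 'dq': array([-0.00044349, -0.00127518,  0.0020932 ,  0.00012694, -0.00034958,
       -0.00090594]), 'tau': array([ 2.99544903e-03, -4.39550292e+01, -1.61160707e+01, -3.49672569e-02,
        6.79278793e-02,  5.09643621e-05]), 'tool_pos': array([464.42007381, 156.90945341,   9.18521267]), 'tcp_rot': array([ 3.14142763e+00, -3.88867924e-04, -2.78536133e+00]), 'contact_force': array([-0.49498652,  0.10469189,  0.55273281]), 'moment': array([0.04978666, 0.06611066, 0.01117289]), 'finger_force': 0.0, 'grip_width': 0.29640465510579067}
```

View pics/p2.png

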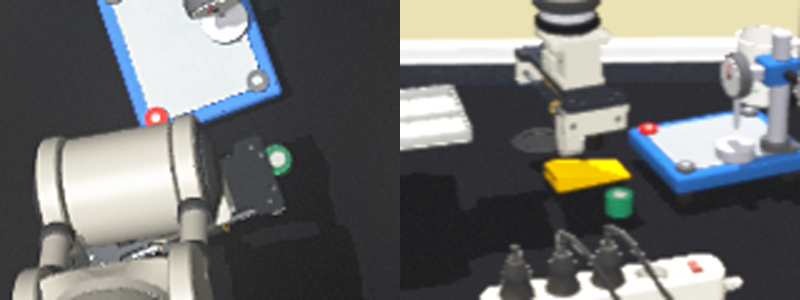

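Run:
```python
from h import *
for n in CM:
    print(n,proj(n,[[464.4,156.9,9.2],[464.4,156.9,80],[486,166,0],[561,196,52]]).round(1))
# tip seen in the side image (crop 567,152)
uv=[200+167/2.5,170+152/2.5]; print(uv)
for z in(9,20,30,40): print(z,unproj("side",[uv],z)[0])
a=bot.capture("side")[200:260,230:310,::-1]
for q in([464.4,156.9,9.2],):
    pass
cv2.imwrite("pics/p3.png",cv2.resize(a,(800,600),interpolation=cv2.INTER_CUBIC))
```

```text
top [[239.3 285.6]
 [234.8 283.7]
 [236.5 277.6]
 [222.  246.6]]
side [[267.7 239.3]
 [267.3 218.3]
 [274.9 240.5]
 [298.8 220.7]]
[266.8, 230.8]
9 [461.41487125 215.44531693   9.        ]
20 [461.68126877 193.43814628  20.        ]
30 [461.92344834 173.43162752  30.        ]
40 [462.1656279  153.42510875  40.        ]
```

View pics/p3.png

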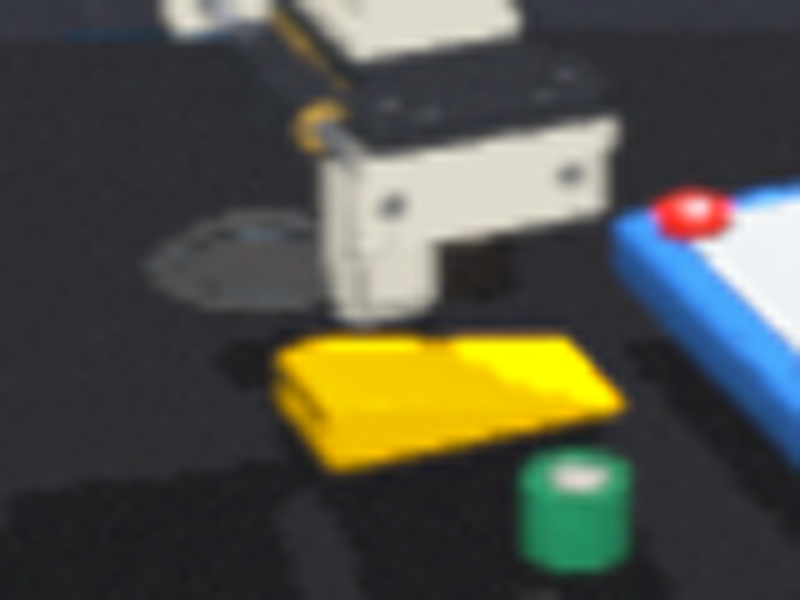

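Run:
```python
from h import *
t=np.array([464.4,156.9,0]); ty=np.array([.349,-.937,0]); tx=np.array([.937,.349,0])
for dz in(0,26):
    P=[t+95*ty+s*37.5*tx+[0,0,75+dz] for s in(-1,1)]+[t+s*9.5*tx+19*ty+[0,0,9+dz] for s in(-1,1)]
    print(dz,"top",((proj("top",P)-[160,200])*2.5).round(),"side10x",((proj("side",P)-[230,200])*10).round())
```

```text
0 top [[291. 211.]
 [265. 140.]
 [219. 216.]
 [212. 199.]] side10x [[366. 354.]
 [612. 308.]
 [370. 426.]
 [429. 415.]]
26 top [[289. 209.]
 [262. 137.]
 [215. 214.]
 [209. 197.]] side10x [[364. 270.]
 [612. 226.]
 [368. 349.]
 [428. 338.]]
```

The top view confirms the hand's xy. In the side view the fingertip is at (380,320) of the crop, about 28 mm higher than reported, so it passed over the wedge, which hasn't moved. I'll back off behind the wedge, then go lower carefully, watching force and camera.

Request:
{"op": "carry_out", "data": {
  "plan": [
    {"tx": -18, "ty": -6.7, "tz": 0, "rx": 0, "ry": 0, "rz": 0},
    {"tx": -24, "ty": -8.9, "tz": 0, "rx": 0, "ry": 0, "rz": 0},
    {"tx": -16, "ty": -6, "tz": 0, "rx": 0, "ry": 0, "rz": 0},
    {"tx": 0, "ty": 0, "tz": 0, "rx": 0, "ry": 0, "rz": 0},
    {"tx": 0, "ty": 0, "tz": -4, "rx": 0, "ry": 0, "rz": 0},
    {"tx": 0, "ty": 0, "tz": -3, "rx": 0, "ry": 0, "rz": 0},
    {"tx": 0, "ty": 0, "tz": 0, "rx": 0, "ry": 0, "rz": 0}
  ]
}}

```text
time: 4.95
tool_pos: [407.3, 135.5, 1.8]
tcp_rot: [3.141, -0.0, -2.785]
contact_force: [0.2, -0.9, 0.5]
grip_width: 0.4
finger_force: 0.0
```

Run:
```python
from h import *
p=bot.get_obs()["tool_pos"]; s=bot.capture("side"); print(p)
for q in range(0,50,5):
    u,v=proj("side",[p+[0,0,q]])[0]; print(q,(round(u,1),round(v,1)),s[int(round(v)),int(round(u))])
# column profile at tip
u,v=proj("side",[p])[0]; print([(r,s[r,int(u)].tolist()) for r in range(int(v)-16,int(v)+4)])
```

```text
[407.34899428 135.54078218   1.76612246]
0 (np.float64(248.7), np.float64(245.1)) [30 28 32]
5 (np.float64(248.7), np.float64(243.7)) [33 33 35]
10 (np.float64(248.6), np.float64(242.2)) [47 48 52]
15 (np.float64(248.6), np.float64(240.7)) [44 46 48]
20 (np.float64(248.5), np.float64(239.2)) [32 32 35]
25 (np.float64(248.4), np.float64(237.7)) [68 65 62]
30 (np.float64(248.4), np.float64(236.3)) [180 175 163]
35 (np.float64(248.3), np.float64(234.8)) [214 208 194]
40 (np.float64(248.2), np.float64(233.3)) [216 212 197]
45 (np.float64(248.2), np.float64(231.8)) [215 210 197]
[(229, [217, 214, 199]), (230, [218, 213, 198]), (231, [210, 206, 192]), (232, [215, 210, 197]), (233, [216, 212, 197]), (234, [215, 212, 197]), (235, [214, 208, 194]), (236, [180, 175, 163]), (237, [158, 154, 143]), (238, [68, 65, 62]), (239, [32, 32, 35]), (240, [45, 45, 49]), (241, [47, 47, 52]), (242, [46, 46, 51]), (243, [45, 45, 49]), (244, [32, 32, 35]), (245, [29, 30, 32]), (246, [28, 31, 31]), (247, [31, 30, 33]), (248, [30, 31, 34])]
```

The visible tip ends about 25–28 mm above the reported TCP. I'll lower it by about 20 mm in small steps.

Request:
{"op": "carry_out", "data": {
  "plan": [
    {"tx": 0, "ty": 0, "tz": -4, "rx": 0, "ry": 0, "rz": 0},
    {"tx": 0, "ty": 0, "tz": -4, "rx": 0, "ry": 0, "rz": 0},
    {"tx": 0, "ty": 0, "tz": -3, "rx": 0, "ry": 0, "rz": 0},
    {"tx": 0, "ty": 0, "tz": -2, "rx": 0, "ry": 0, "rz": 0},
    {"tx": 0, "ty": 0, "tz": 0, "rx": 0, "ry": 0, "rz": 0}
  ]
}}

```text
time: 5.5
tool_pos: [406.5, 135.3, -11.1]
tcp_rot: [3.141, -0.001, -2.785]
contact_force: [0.6, 0.1, 0.0]
grip_width: 0.3
finger_force: 0.0
```

Request:
{"op": "carry_out", "data": {
  "plan": [
    {"tx": 0, "ty": 0, "tz": -3, "rx": 0, "ry": 0, "rz": 0},
    {"tx": 0, "ty": 0, "tz": -2, "rx": 0, "ry": 0, "rz": 0},
    {"tx": 0, "ty": 0, "tz": -2, "rx": 0, "ry": 0, "rz": 0},
    {"tx": 0, "ty": 0, "tz": 0, "rx": 0, "ry": 0, "rz": 0}
  ]
}}

```text
time: 5.9
tool_pos: [406.6, 135.3, -18.0]
tcp_rot: [3.141, -0.0, -2.785]
contact_force: [0.0, 0.4, 0.3]
grip_width: 0.7
finger_force: 0.0
```

Run:
```python
from h import *
p=bot.get_obs()["tool_pos"]; s=bot.capture("side"); print(p)
e=p+19*np.array([.349,-.937,0]) # near finger's outer face
for q in range(14,48,3):
    u,v=proj("side",[e+[0,0,q]])[0]; print(q,(round(u,1),round(v,1)),s[int(round(v)),int(round(u))])
cv2.imwrite("pics/p4.png",cv2.resize(s[200:260,220:300,::-1],(800,600),interpolation=cv2.INTER_CUBIC))
```

```text
[406.57163876 135.31891232 -17.98014998]
14 (np.float64(250.6), np.float64(249.6)) [32 31 33]
17 (np.float64(250.5), np.float64(248.8)) [30 32 33]
20 (np.float64(250.5), np.float64(247.9)) [32 33 35]
23 (np.float64(250.5), np.float64(247.0)) [31 31 32]
26 (np.float64(250.4), np.float64(246.1)) [30 32 33]
29 (np.float64(250.4), np.float64(245.2)) [32 30 35]
32 (np.float64(250.4), np.float64(244.3)) [46 44 44]
35 (np.float64(250.3), np.float64(243.4)) [107 106 100]
38 (np.float64(250.3), np.float64(242.5)) [107 106 100]
41 (np.float64(250.3), np.float64(241.6)) [166 162 152]
44 (np.float64(250.2), np.float64(240.7)) [200 195 183]
47 (np.float64(250.2), np.float64(239.8)) [215 211 196]
```

View pics/p4.png

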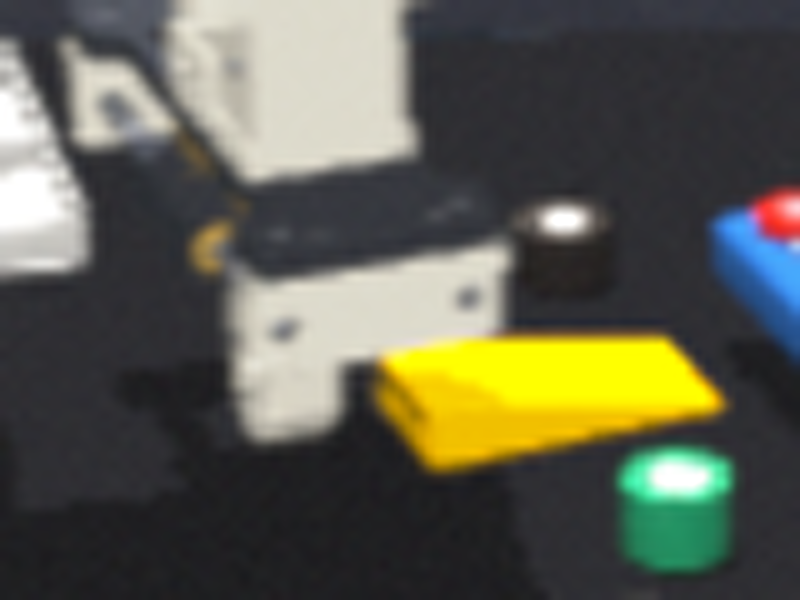

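Request:
{"op": "carry_out", "data": {
  "plan": [
    {"tx": 0, "ty": 0, "tz": -2, "rx": 0, "ry": 0, "rz": 0},
    {"tx": 0, "ty": 0, "tz": -2, "rx": 0, "ry": 0, "rz": 0},
    {"tx": 0, "ty": 0, "tz": -1.5, "rx": 0, "ry": 0, "rz": 0},
    {"tx": 0, "ty": 0, "tz": 0, "rx": 0, "ry": 0, "rz": 0}
  ]
}}

```text
time: 6.35
tool_pos: [406.5, 135.3, -23.5]
tcp_rot: [3.141, -0.0, -2.785]
contact_force: [0.7, 0.3, 1.0]
grip_width: 0.6
finger_force: 0.0
```

Run:
```python
from h import *
o=bot.get_obs();p=o["tool_pos"]; s=bot.capture("side"); print(p,o["contact_force"])
u=int(proj("side",[p+19*np.array([.349,-.937,0])+[0,0,34]])[0][0])
print(u,[(r,int(s[r,u-2:u+3].mean())) for r in range(238,256)])
for z in(0,5,8,12): print(z,proj("side",[p*[1,1,0]+19*np.array([.349,-.937,0])+[0,0,z]]))
```

```text
[406.54918223 135.31931679 -23.47414544] [0.70891614 0.26998805 1.04016328]
250 [(238, 206), (239, 206), (240, 207), (241, 207), (242, 204), (243, 177), (244, 145), (245, 76), (246, 37), (247, 30), (248, 31), (249, 31), (250, 32), (251, 31), (252, 31), (253, 30), (254, 30), (255, 32)]
0 [[250.53005114 248.4737334 ]]
5 [[250.47019674 246.9971128 ]]
8 [[250.43418771 246.1089434 ]]
12 [[250.38606277 244.9221443 ]]
```

The tip is now about 8–11 mm above the bench. Now to push for contact.

Request:
{"op": "carry_out", "data": {
  "plan": [
    {"tx": 7.5, "ty": 2.8, "tz": -1, "rx": 0, "ry": 0, "rz": 0},
    {"tx": 7.5, "ty": 2.8, "tz": -1, "rx": 0, "ry": 0, "rz": 0},
    {"tx": 4.7, "ty": 1.75, "tz": 0, "rx": 0, "ry": 0, "rz": 0},
    {"tx": 4.7, "ty": 1.75, "tz": 0, "rx": 0, "ry": 0, "rz": 0},
    {"tx": 4.7, "ty": 1.75, "tz": 0, "rx": 0, "ry": 0, "rz": 0},
    {"tx": 4.7, "ty": 1.75, "tz": 0, "rx": 0, "ry": 0, "rz": 0},
    {"tx": 4.7, "ty": 1.75, "tz": 0, "rx": 0, "ry": 0, "rz": 0},
    {"tx": 0, "ty": 0, "tz": 0, "rx": 0, "ry": 0, "rz": 0}
  ]
}}

```text
time: 7.2
tool_pos: [446.3, 149.9, -25.2]
tcp_rot: [-3.141, 0.001, -2.785]
contact_force: [0.5, 0.4, 0.6]
grip_width: 0.5
finger_force: 0.0
```

```bash
python3 w.py
```

```text
[445.75941276 149.83353581 -25.23432614] [-0.1632932  -0.56563774 -0.19852076] 302
centre if touching [499.16841276 169.72653581]
cap [561.20047843 195.57394702  51.        ]
(array([5.08299661e+02, 1.70446094e+02, 4.18617565e-01]), np.float64(0.21399006622516556))
(array([5.07283136e+02, 1.69385915e+02, 4.80276552e-01]), np.float64(0.21399006622516556))
(array([5.07849602e+02, 1.70719479e+02, 4.60704342e-01]), np.float64(0.21316225165562913))
```

Request:
{"op": "carry_out", "data": {
  "plan": [
    {"tx": 4.7, "ty": 1.75, "tz": 0, "rx": 0, "ry": 0, "rz": 0},
    {"tx": 4.7, "ty": 1.75, "tz": 0, "rx": 0, "ry": 0, "rz": 0},
    {"tx": 4.7, "ty": 1.75, "tz": 0, "rx": 0, "ry": 0, "rz": 0},
    {"tx": 4.7, "ty": 1.75, "tz": 0, "rx": 0, "ry": 0, "rz": 0},
    {"tx": 3.7, "ty": 1.4, "tz": 0, "rx": 0, "ry": 0, "rz": 0},
    {"tx": 2.8, "ty": 1.05, "tz": 0, "rx": 0, "ry": 0, "rz": 0},
    {"tx": 0, "ty": 0, "tz": 0, "rx": 0, "ry": 0, "rz": 0}
  ]
}}

```text
time: 8.0
tool_pos: [471.2, 159.3, -25.2]
tcp_rot: [-3.142, 0.001, -2.785]
contact_force: [-0.1, -0.5, 0.0]
grip_width: 0.4
finger_force: 0.0
```

Run:
```python
from h import *
o=bot.get_obs();p=o["tool_pos"]; s=bot.capture("side"); print(p,o["contact_force"])
a=np.hstack([s[200:260,240:320,::-1]]); cv2.imwrite("pics/p5.png",cv2.resize(a,(800,600),interpolation=cv2.INTER_CUBIC))
C=p[:2]+57*np.array([.937,.349])
print(((proj("side",place(WEDGE,C[0],C[1],.36))-[240,200])*10).round().tolist())
```

```text
[471.19239437 159.32654046 -25.23429612] [-0.12030962 -0.52513372  0.04154444]
[[641.0, 386.0], [641.0, 377.0], [401.0, 374.0], [355.0, 383.0], [356.0, 442.0], [584.0, 327.0], [584.0, 318.0], [348.0, 314.0], [303.0, 322.0], [304.0, 380.0]]
```

View pics/p5.png

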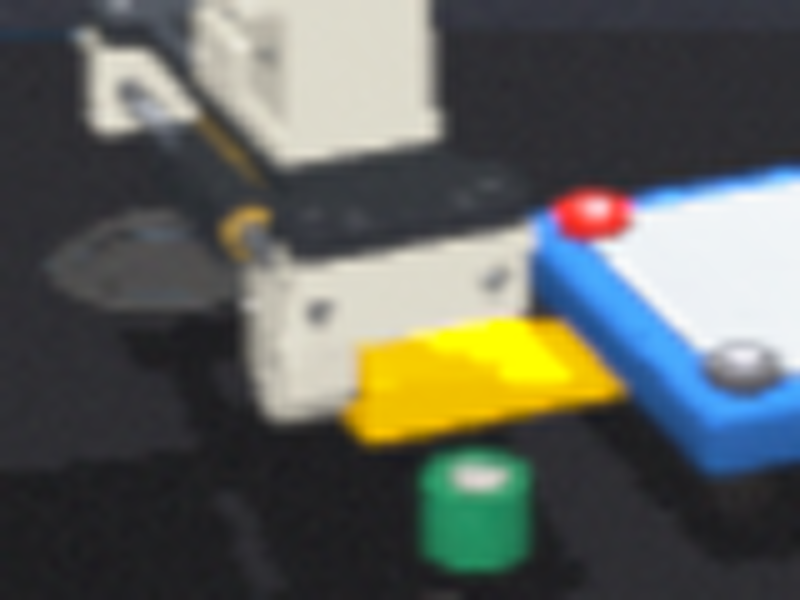

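The wedge at (490,380) is sliding straight with its thin end under the plate edge. About 8–13 mm remains to contact, so I'll go in small steps and watch the force.

Request:
{"op": "carry_out", "data": {
  "plan": [
    {"tx": 2.3, "ty": 0.85, "tz": 0, "rx": 0, "ry": 0, "rz": 0},
    {"tx": 2.3, "ty": 0.85, "tz": 0, "rx": 0, "ry": 0, "rz": 0},
    {"tx": 1.9, "ty": 0.7, "tz": 0, "rx": 0, "ry": 0, "rz": 0},
    {"tx": 0, "ty": 0, "tz": 0, "rx": 0, "ry": 0, "rz": 0}
  ]
}}

```text
time: 8.45
tool_pos: [477.5, 161.7, -25.2]
tcp_rot: [-3.142, 0.001, -2.785]
contact_force: [-0.2, 0.3, 0.5]
grip_width: 0.3
finger_force: 0.0
```

Request:
{"op": "carry_out", "data": {
  "plan": [
    {"tx": 0.95, "ty": 0.35, "tz": 0, "rx": 0, "ry": 0, "rz": 0},
    {"tx": 0.95, "ty": 0.35, "tz": 0, "rx": 0, "ry": 0, "rz": 0},
    {"tx": 0, "ty": 0, "tz": 0, "rx": 0, "ry": 0, "rz": 0}
  ]
}}

```text
time: 8.75
tool_pos: [479.0, 162.3, -25.2]
tcp_rot: [3.142, 0.0, -2.785]
contact_force: [0.1, 0.1, 0.1]
grip_width: 0.4
finger_force: 0.4
```

Request:
{"op": "carry_out", "data": {
  "plan": [
    {"tx": 0.95, "ty": 0.35, "tz": 0, "rx": 0, "ry": 0, "rz": 0},
    {"tx": 0.95, "ty": 0.35, "tz": 0, "rx": 0, "ry": 0, "rz": 0},
    {"tx": 0, "ty": 0, "tz": 0, "rx": 0, "ry": 0, "rz": 0}
  ]
}}

```text
time: 9.05
tool_pos: [481.2, 163.0, -25.3]
tcp_rot: [3.142, 0.001, -2.785]
contact_force: [-0.5, -0.3, 0.2]
grip_width: 0.5
finger_force: 0.1
```

Request:
{"op": "carry_out", "data": {
  "plan": [
    {"tx": 0.95, "ty": 0.35, "tz": 0, "rx": 0, "ry": 0, "rz": 0},
    {"tx": 0.95, "ty": 0.35, "tz": 0, "rx": 0, "ry": 0, "rz": 0},
    {"tx": 0, "ty": 0, "tz": 0, "rx": 0, "ry": 0, "rz": 0}
  ]
}}

```text
time: 9.35
tool_pos: [482.2, 163.5, -25.3]
tcp_rot: [3.141, -0.001, -2.785]
contact_force: [-4.0, -2.0, 3.6]
grip_width: 0.5
finger_force: 2.1
```

Contact is made at about 4.5 N. One more small push to seat it, then check.

Request:
{"op": "carry_out", "data": {
  "plan": [
    {"tx": 0.95, "ty": 0.35, "tz": 0, "rx": 0, "ry": 0, "rz": 0},
    {"tx": 0, "ty": 0, "tz": 0, "rx": 0, "ry": 0, "rz": 0},
    {"tx": 0, "ty": 0, "tz": 0, "rx": 0, "ry": 0, "rz": 0}
  ]
}}

```text
time: 9.65
tool_pos: [482.6, 163.8, -25.3]
tcp_rot: [3.141, -0.002, -2.785]
contact_force: [-5.0, -2.6, 4.9]
grip_width: 0.2
finger_force: 2.9
```

Request:
{"op": "carry_out", "data": {
  "plan": [
    {"tx": 0.95, "ty": 0.35, "tz": 0, "rx": 0, "ry": 0, "rz": 0},
    {"tx": 0.5, "ty": 0.2, "tz": 0, "rx": 0, "ry": 0, "rz": 0},
    {"tx": 0, "ty": 0, "tz": 0, "rx": 0, "ry": 0, "rz": 0}
  ]
}}

```text
time: 9.95
tool_pos: [482.9, 163.9, -25.4]
tcp_rot: [3.141, -0.005, -2.785]
contact_force: [-9.2, -4.7, 7.3]
grip_width: 0.5
finger_force: 4.7
```

The push is firm at 10 N and nothing moves further, so the wedge is seated. I'll withdraw, rise and measure.

Request:
{"op": "carry_out", "data": {
  "plan": [
    {"tx": -5, "ty": -1.9, "tz": 0, "rx": 0, "ry": 0, "rz": 0},
    {"tx": -14, "ty": -5.2, "tz": 0, "rx": 0, "ry": 0, "rz": 0},
    {"tx": -20, "ty": -7.5, "tz": 0, "rx": 0, "ry": 0, "rz": 0},
    {"tx": -20, "ty": -7.5, "tz": 15, "rx": 0, "ry": 0, "rz": 0},
    {"tx": 0, "ty": 0, "tz": 35, "rx": 0, "ry": 0, "rz": 0},
    {"tx": 0, "ty": 0, "tz": 40, "rx": 0, "ry": 0, "rz": 0},
    {"tx": 0, "ty": 0, "tz": 35, "rx": 0, "ry": 0, "rz": 0},
    {"tx": 0, "ty": 0, "tz": 0, "rx": 0, "ry": 0, "rz": 0},
    {"tx": 0, "ty": 0, "tz": 0, "rx": 0, "ry": 0, "rz": 0}
  ]
}}

```text
time: 10.85
tool_pos: [427.0, 142.6, 100.3]
tcp_rot: [-3.141, 0.003, -2.785]
contact_force: [0.6, -0.3, -0.7]
grip_width: 0.6
finger_force: 0.0
```

Run:
```python
from h import *
s=bot.capture("side");t=bot.capture("top")
for n,i,r in(("side",s,(290,212,312,228)),("top",t,(212,238,232,256))):
    k=mask(i,"red",r); print("cap",n,k.sum(),unproj(n,np.mean(np.argwhere(k),0)[::-1],51)[0])
a=np.hstack([cv2.resize(t[200:320,160:320,::-1],(400,300)),cv2.resize(s[190:265,240:340,::-1],(400,300),interpolation=cv2.INTER_CUBIC)]); cv2.imwrite("pics/p6.png",a)
o=bot.get_obs(); print(o["tool_pos"],o["contact_force"])
```

```text
cap side 20 [560.07253054 197.12680144  51.        ]
cap top 44 [561.20047843 195.57394702  51.        ]
[425.60785989 142.37167347  98.75106265] [-0.29756638  0.35009755  0.30635939]
```

View pics/p6.png

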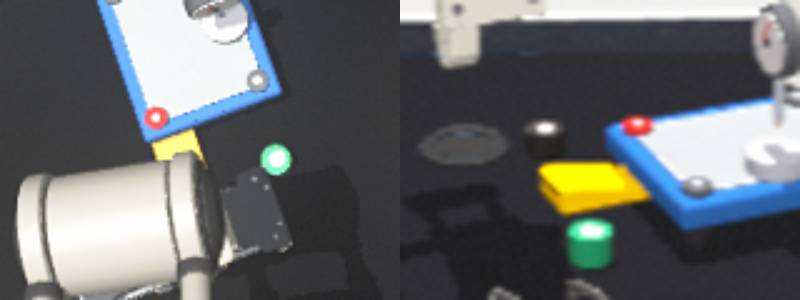

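The wedge is under the foot (left crop (180,145)) and the stand hasn't shifted. Next, over the red cap.

Request:
{"op": "carry_out", "data": {
  "plan": [
    {"tx": 20, "ty": 8, "tz": 0, "rx": 0, "ry": 0, "rz": 0},
    {"tx": 30, "ty": 12, "tz": 0, "rx": 0, "ry": 0, "rz": 0},
    {"tx": 30, "ty": 12, "tz": 0, "rx": 0, "ry": 0, "rz": 0},
    {"tx": 30, "ty": 12, "tz": 0, "rx": 0, "ry": 0, "rz": 0},
    {"tx": 23, "ty": 8.6, "tz": 0, "rx": 0, "ry": 0, "rz": 0},
    {"tx": 0, "ty": 0, "tz": -20, "rx": 0, "ry": 0, "rz": 0},
    {"tx": 0, "ty": 0, "tz": -20, "rx": 0, "ry": 0, "rz": 0},
    {"tx": 0, "ty": 0, "tz": -12, "rx": 0, "ry": 0, "rz": 0},
    {"tx": 0, "ty": 0, "tz": -8, "rx": 0, "ry": 0, "rz": 0},
    {"tx": 0, "ty": 0, "tz": 0, "rx": 0, "ry": 0, "rz": 0},
    {"tx": 0, "ty": 0, "tz": 0, "rx": 0, "ry": 0, "rz": 0}
  ]
}}

```text
time: 12.05
tool_pos: [559.4, 195.1, 40.0]
tcp_rot: [3.142, 0.001, -2.785]
contact_force: [0.3, 0.5, 0.8]
grip_width: 0.5
finger_force: 0.0
```

Run:
```python
from h import *
s=bot.capture("side");o=bot.get_obs();p=o["tool_pos"]; print(p,o["contact_force"])
print(((proj("side",[p+[0,0,28],p+[0,0,34],[561,196,52]])-[265,180])*10).round())
cv2.imwrite("pics/p7.png",cv2.resize(s[180:240,265:345,::-1],(800,600),interpolation=cv2.INTER_CUBIC))
```

```text
[559.65083522 195.12208005  40.47573755] [0.05442294 0.24391333 0.19089348]
[[334. 360.]
 [335. 342.]
 [338. 407.]]
```

View pics/p7.png

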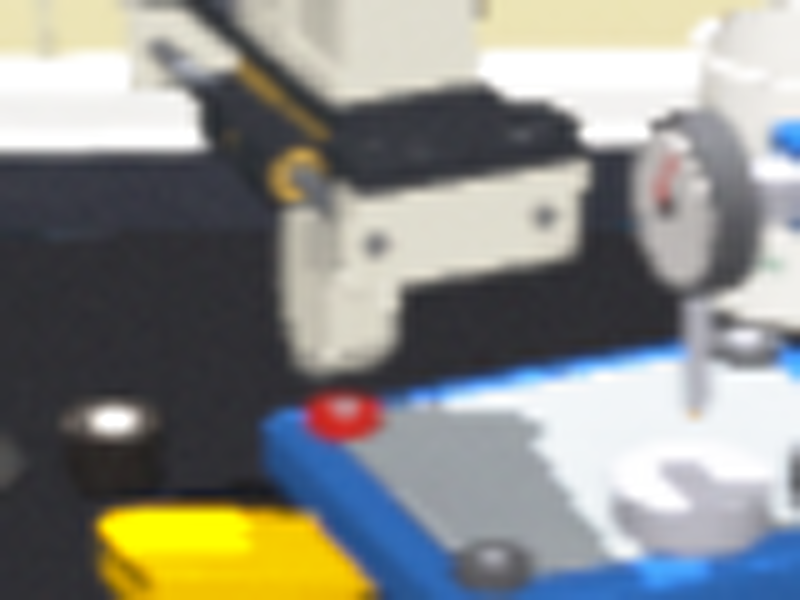

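The fingertip at (345,365) is right above the cap at (345,415), and the body is clear of the dial. Pressing down gently.

Request:
{"op": "carry_out", "data": {
  "plan": [
    {"tx": 0, "ty": 0, "tz": -4, "rx": 0, "ry": 0, "rz": 0},
    {"tx": 0, "ty": 0, "tz": -4, "rx": 0, "ry": 0, "rz": 0},
    {"tx": 0, "ty": 0, "tz": -2, "rx": 0, "ry": 0, "rz": 0},
    {"tx": 0, "ty": 0, "tz": 0, "rx": 0, "ry": 0, "rz": 0}
  ]
}}

```text
time: 12.5
tool_pos: [558.9, 195.0, 29.4]
tcp_rot: [3.141, -0.001, -2.785]
contact_force: [-0.4, 0.0, 0.3]
grip_width: 0.6
finger_force: 0.0
```

Request:
{"op": "carry_out", "data": {
  "plan": [
    {"tx": 0, "ty": 0, "tz": -1, "rx": 0, "ry": 0, "rz": 0},
    {"tx": 0, "ty": 0, "tz": -1, "rx": 0, "ry": 0, "rz": 0},
    {"tx": 0, "ty": 0, "tz": 0, "rx": 0, "ry": 0, "rz": 0}
  ]
}}

```text
time: 12.8
tool_pos: [559.1, 195.0, 27.7]
tcp_rot: [3.141, -0.0, -2.785]
contact_force: [0.2, 0.2, 1.1]
grip_width: 0.6
finger_force: 0.0
```

Request:
{"op": "carry_out", "data": {
  "plan": [
    {"tx": 0, "ty": 0, "tz": -1, "rx": 0, "ry": 0, "rz": 0},
    {"tx": 0, "ty": 0, "tz": -1, "rx": 0, "ry": 0, "rz": 0},
    {"tx": 0, "ty": 0, "tz": 0, "rx": 0, "ry": 0, "rz": 0}
  ]
}}

```text
time: 13.1
tool_pos: [559.0, 195.0, 25.5]
tcp_rot: [3.141, -0.0, -2.785]
contact_force: [-1.3, -0.6, -0.4]
grip_width: 0.4
finger_force: 0.0
```

Request:
{"op": "carry_out", "data": {
  "plan": [
    {"tx": 0, "ty": 0, "tz": -1, "rx": 0, "ry": 0, "rz": 0},
    {"tx": 0, "ty": 0, "tz": 0, "rx": 0, "ry": 0, "rz": 0}
  ]
}}

```text
time: 13.3
tool_pos: [559.0, 195.0, 24.6]
tcp_rot: [3.141, -0.0, -2.785]
contact_force: [1.5, 0.1, 0.1]
grip_width: 0.6
finger_force: 0.0
```

Request:
{"op": "carry_out", "data": {
  "plan": [
    {"tx": 0, "ty": 0, "tz": -1, "rx": 0, "ry": 0, "rz": 0},
    {"tx": 0, "ty": 0, "tz": 0, "rx": 0, "ry": 0, "rz": 0}
  ]
}}

```text
time: 13.5
tool_pos: [559.2, 195.1, 24.2]
tcp_rot: [3.142, 0.0, -2.785]
contact_force: [-0.3, -1.2, 3.6]
grip_width: 0.3
finger_force: 1.8
```

Request:
{"op": "carry_out", "data": {
  "plan": [
    {"tx": 0, "ty": 0, "tz": -0.8, "rx": 0, "ry": 0, "rz": 0},
    {"tx": 0, "ty": 0, "tz": 0, "rx": 0, "ry": 0, "rz": 0},
    {"tx": 0, "ty": 0, "tz": 0, "rx": 0, "ry": 0, "rz": 0}
  ]
}}

```text
time: 13.8
tool_pos: [559.2, 195.1, 24.0]
tcp_rot: [-3.142, 0.001, -2.785]
contact_force: [-2.9, -0.5, 9.6]
grip_width: 0.5
finger_force: 4.5
```

Request:
{"op": "carry_out", "data": {
  "plan": [
    {"tx": 0, "ty": 0, "tz": -0.2, "rx": 0, "ry": 0, "rz": 0},
    {"tx": 0, "ty": 0, "tz": 0, "rx": 0, "ry": 0, "rz": 0},
    {"tx": 0, "ty": 0, "tz": 0, "rx": 0, "ry": 0, "rz": 0},
    {"tx": 0, "ty": 0, "tz": 0, "rx": 0, "ry": 0, "rz": 0},
    {"tx": 0, "ty": 0, "tz": 0, "rx": 0, "ry": 0, "rz": 0}
  ]
}}

```text
time: 14.3
tool_pos: [559.2, 195.1, 24.0]
tcp_rot: [-3.142, 0.001, -2.785]
contact_force: [-4.4, -0.8, 10.6]
grip_width: 0.4
finger_force: 5.1
```

The cap holds 10.6 N without sinking. Let go and rise clear.

Request:
{"op": "carry_out", "data": {
  "plan": [
    {"tx": 0, "ty": 0, "tz": 2, "rx": 0, "ry": 0, "rz": 0},
    {"tx": 0, "ty": 0, "tz": 10, "rx": 0, "ry": 0, "rz": 0},
    {"tx": 0, "ty": 0, "tz": 25, "rx": 0, "ry": 0, "rz": 0},
    {"tx": -20, "ty": -8, "tz": 30, "rx": 0, "ry": 0, "rz": 0},
    {"tx": -30, "ty": -12, "tz": 20, "rx": 0, "ry": 0, "rz": 0},
    {"tx": -30, "ty": -12, "tz": 0, "rx": 0, "ry": 0, "rz": 0},
    {"tx": -30, "ty": -12, "tz": 0, "rx": 0, "ry": 0, "rz": 0},
    {"tx": 0, "ty": 0, "tz": 0, "rx": 0, "ry": 0, "rz": 0},
    {"tx": 0, "ty": 0, "tz": 0, "rx": 0, "ry": 0, "rz": 0}
  ]
}}

```text
time: 15.2
tool_pos: [449.6, 151.1, 110.6]
tcp_rot: [-3.141, 0.002, -2.786]
contact_force: [1.2, 0.5, -0.4]
grip_width: 0.3
finger_force: 0.0
```

Run:
```python
from h import *
s=bot.capture("side");t=bot.capture("top");o=bot.get_obs()
for n,i,r in(("side",s,(290,212,312,228)),("top",t,(212,238,232,256))):
    k=mask(i,"red",r); print("cap",n,k.sum(),unproj(n,np.mean(np.argwhere(k),0)[::-1],51)[0])
a=s.astype(int);k=((a[...,0]-a[...,2]>50)&(a[...,1]-a[...,2]>40))[225:255,265:320]; print("yellow",k.sum(),np.argwhere(k).mean(0)+[225,265])
print(o["time"],o["contact_force"])
```

```text
cap side 19 [559.79108869 196.45334251  51.        ]
cap top 23 [565.38433626 198.13822025  51.        ]
yellow 288 [235.95486111 286.62847222]
15.3 [-0.16195738 -1.03269036 -0.81847928]
```

```bash
python3 -c "
from plant import bot
print(bot.close_job())"
```

```text
the job is handed in; nothing more can be done
None
```

I pushed the wedge in under the red foot until it took about 10 N, then pressed the red cap at 10.6 N with no visible sinking, let go and handed the job in; no verdict was returned. The fingertips sat about 30 mm higher than reported, so my first pass went over the wedge without touching it.

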